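# Close the collet tin and shut the parts drawers

## Robot

A 6-joint arm with a two-finger parallel gripper is mounted at the origin on a cart in front of the work surface, level with it; the furniture and walls round the work are solid. World frame = base frame: x ahead of the robot, y to its left, z up, the work surface at z = 0. Lengths are in m, angles in rad, forces in N, time in s.
With the tool pointing down it reaches from about 0.3 to 0.875 m from the base axis. Payload 6.4 kg.
Tool frame: the origin (TCP) lies midway between the tips of the shut fingers; the grasp point (between the pads) lies 19 mm behind it; z points along the fingers, y is the line along which they close (so a half turn about z gives the same grasp; the last joint's range is limited). The gripper opens to 88 mm and grips with 3 to 60 N. Pads are 18 mm wide; open, the fingers measure 123 mm over their backs; the gripper's body (75 mm by 187 mm) begins 45 mm behind the grasp point.
Start: joints at [-1.442, 0.181, 1.607, -0, 1.354, -0.206], TCP at [0.189, -0.543, 0.239] pointing down, gripper open.
Joint ranges: [-2.99, 2.99], [-0.89, 2.07], [0.3, 2.58], [-1.14, 4.28], [0, 2.63], [-3.12, 3.12]. Speed limits (rad/s): [2.57, 2.57, 3.01, 3.14, 3.14, 3.14].

## Interface

Orientations are given as a unit quaternion [x, y, z, w].
In Python, from cell import robot, capture, camera_params, workorder gives the robot as it stands.
- The arm moves only by the tool step_arm, never from a script. Its arguments are lists of equal length, an entry for each row: "dp": the shift along the tool's x, y, z in units of 0.025 m (1.0 is 0.025 m), a list of three; "angular": the turn, a rotation vector about the tool's x, y, z in units of 4 degrees (1.0 is 4 degrees), a list of three. In form: {"dp": [[x, y, z], ...], "angular": [[ax, ay, az], ...]}. A call has 1 to 8 rows; each row shifts and turns the commanded pose from where the row before left it, along the tool's axes as they then stand; what a row does not reach is not made up. A row lasts 1/8 s, in which the tool goes at most 62.5 mm and 10.7 degrees, less where a joint would pass 70% of its speed; a pose out of reach is approached as far as the arm can. A call with a number of a shift or a turn outside -1 to 1 is refused whole. A call with a gripper value outside its range is refused whole. "claw" is the opening, from 0 (shut) to 1 (fully open), set as the call begins (left out, the last holds). The fingers move at their own pace and stop on an object; "squeeze" is the grip in N (left out, the last holds). Time passes only in rows, so rows that do not move let the fingers close. It gives the time, the measured TCP pose, the force, the opening and the grip force at its end, in the units of the state.
- robot.read_state(): the state, without advancing time (a new reading comes with each control period).
- capture(name): name is "scene" or "top" or "wrist"; returns the picture (480x640x3 uint8, red, green, blue); there is no depth.
- camera_params(name): a dict with "fx", "fy", "cx", "cy" (pixels), "position" and "attitude" of the camera in the world. Camera axes: x right, y down, z forward; pixel columns grow to the right and rows downward; lengths in m; the calibration is good to about 2 mm. A picture is of the moment at which its call begins: read the wrist's pose just before it. camera_params takes no time and is no camera call; for the wrist camera it gives the pose at the moment of the call.
- workorder.job_done(): hands the job in; it is judged then, once.
The state is a dict: "clock": time; "joint_positions": joint angles; "joint_vel": joint speeds; "effort": joint torques, N m; "position": TCP position; "orientation": TCP orientation; "wrist_force": force on the tool from outside, world axes, zero at the start; "torque": the same for the moment, N m; "grip_width": finger opening in m; "grasp_force": force on a finger pad.
Only numpy, scipy, OpenCV 4.12 (cv2) and the standard library are available. Lean on these libraries where they do the work, as an engineer would, in place of code of your own. Each camera call takes 0.05 s, during which the arm holds its last target. There are 200 camera calls.

## Task

Put the valve parts away: push the standing lid of the collet tin over so that it falls shut, and only then push the drawer that the tin sits in fully home; the narrow drawer beside it must be pushed fully home as well. Push gently with the fingertips only, take hold of nothing, and leave the loose things round the cabinet where they are.

Things in the scene. Friction and masses are not known exactly. Their poses are not given: they have to be found in the camera images.
- cabinet: Low grey painted-steel cabinet with two drawers side by side, fixed to the bench: 220 mm deep (own x), 250 mm wide (own y), 76 mm high. Origin: middle of the shell's front edge, on the bench. Its drawers face and open along its own -x; pushing them in is along its own +x. The shell reaches from own x = 0 (its front face) to 220 mm.
- tin_drawer (a joint): How far the wide drawer (156 mm wide, centre at the cabinet's own y = +44 mm) is out, in m: 0 is fully home, it can come out to 0.215. It stays where it is left; sliding friction about 2 N. The collet tin is fixed inside it, right behind the front panel.
- tin_drawer_front (a point): Centre of the outer face of the wide drawer's front panel, 38 mm above the bench, moving with the drawer. The panel is 62 mm high, from 6 to 68 mm above the bench, and 6 mm thick; a thin steel bow handle 50 mm wide, 30 mm above the bench, stands 20 mm out from it at its middle, and may be pushed on. When home, the panel's outer face is 7 mm in front of the shell.
- narrow_drawer (a joint): How far the narrow drawer (82 mm wide, centre at the cabinet's own y = -81 mm) is out, in m: 0 is fully home, it can come out to 0.215. It stays where it is left; sliding friction about 1.5 N. Two tappets sit fixed inside it.
- narrow_drawer_front (a point): Centre of the outer face of the narrow drawer's front panel, 38 mm above the bench, moving with the drawer; same panel height, thickness and bow handle as the wide one.
- tin_lid (a joint): Angle of the collet tin's hinged lid in rad: 0 is shut, about 1.57 upright, 1.83 leaning fully back towards the cabinet. It starts leaning back; pushed past upright towards the drawer's front it falls shut by itself. It moves very easily (well under 1 N at its edge).
- lid_hinge (a point): Middle of the lid's hinge line on the pressed-metal tin (105 deep x 144 wide x 45 mm high), 53 mm above the bench, on the side of the tin nearest the cabinet; the hinge line is parallel to the cabinet's own y.
- lid_edge (a point): Middle of the lid's free edge, 100 mm from the hinge line. The lid is a shallow tray 144 mm wide with a rim 11 mm deep on the side facing the drawer's front; the other side is flat. With the lid standing this point is about 150 mm above the bench, higher than the cabinet's top, so fingers can reach behind it over the cabinet.
- spring: Loose valve spring standing on the bench a little to the left of the drawers, 29 mm across, 46 mm high; origin at its underside. Leave it.
- tappet: Loose bucket tappet on the bench, a little to the left of the drawers, 34 mm across, 26 mm high; origin at its underside. Leave it.
- plug: Loose spark plug lying on the bench beside the wide drawer, 24 x 70 x 20 mm; origin at its underside. Leave it.
- cap: Loose camshaft bearing cap on the bench a little to the left of the drawers, 17 x 60 x 20 mm; origin at its underside. Leave it.
- valve: Loose engine valve standing on its head a little to the left of the drawers, 33 mm across, 102 mm high; origin at its underside. Leave it.
- paste_tin: Loose round closed tin a little to the left of the drawers, 70 mm across, 42 mm high; origin at its underside. Leave it.

How it is judged:
On the way, in this order (a step that is already met when the one before it is completed fails the run):
1. the tin's lid is shut (value of joint tin_lid below 0.06 rad), for 0.2 s.
2. the tin's drawer is fully home (value of joint tin_drawer below 0.005 m and value of joint tin_lid below 0.06 rad), for 0.2 s.
At the end, for the whole second after the job is handed in: The tin's lid is shut (within 0.06 rad) and both drawers are fully home (within 5 mm) (all of step 2 and value of joint narrow_drawer below 0.005 m); the robot touches nothing.
It fails at once if the tin's drawer is shifted by more than 30 mm while the lid still stands open (distance of tin_drawer_front from where it was at the start of the episode above 0.03 m and value of joint tin_lid above 0.3 rad).
It fails at once if a drawer is pulled clearly farther out instead of pushed in (value of joint tin_drawer above 0.21 m or value of joint narrow_drawer above 0.145 m).
It fails at once if the cabinet, its drawers or the tin are shoved or gripped with more than 70 N (contact force between the fingers and cabinet above 70 N).
It fails at once if a loose thing is displaced by more than 20 mm, lifted or knocked over (distance of any of spring, tappet, plug, cap, valve, paste_tin from where it was at the start of the episode above 0.02 m or angle between any of spring, tappet, plug, cap, valve, paste_tin's own z axis and vertical above 0.5 rad).
It also fails if it takes over 58 s, if anything falls off the work surface, if the arm or the gripper's body presses on something with over 40 N, if the wrist force passes 120 N, or if a joint passes its speed limit or range.

## Working session

There is one attempt and no reset: what is moved stays moved. The work goes in short steps, Python scripts to look and compute and a tool call to move; the robot and the scene stay as the last step left them, time stands still between calls to the robot, and variables do not carry over. Pictures are saved under pics/ and viewed, at most 10 in all, crops included, and the job is handed in when it is done.

Besides the shell and the picture viewer there is one more tool, called after ">>>" by a JSON object that holds its "fn" and its "kwargs". step_arm: Moves the arm, as the interface text tells. Shifts and turns lie within -1 to 1; 1 stands for 0.025 m of shift or 4 degrees of turn. Its arguments: {"type":"object","properties":{"dp":{"type":"array","items":{"type":"array","items":{"type":"number"}}},"angular":{"type":"array","items":{"type":"array","items":{"type":"number"}}},"claw":{"type":"number"},"squeeze":{"type":"number"}},"required":["dp","angular"]}

```bash
mkdir -p pics
python3 - <<'E'
from cell import robot,capture,camera_params
import cv2,json
for n in("scene","top"):
    cv2.imwrite(f"pics/{n}0.png",cv2.cvtColor(capture(n),cv2.COLOR_RGB2BGR)); print(n,camera_params(n))
s=robot.read_state(); print(s["clock"],s["position"],s["orientation"],s["grip_width"])
E
```

```text
scene {'fx': 488.1017778164378, 'fy': 488.1017778164378, 'cx': 323.6132428037226, 'cy': 241.48892001962957, 'position': array([0.21655092, 0.49458085, 0.78783024]), 'attitude': array([-0.27660702,  0.89024679, -0.3472874 ,  0.10168907])}
top {'fx': 538.8060282318115, 'fy': 538.8060282318115, 'cx': 313.8666833184947, 'cy': 239.63011790724772, 'position': array([ 0.37332067, -0.05110754,  1.17761302]), 'attitude': array([-0.70191036,  0.70573958, -0.07483936,  0.06043643])}
0.1 [ 0.18889769 -0.5425962   0.2379338 ] [ 9.86022684e-01  1.66609379e-01  2.68031456e-05 -7.61673139e-04] 0.08812885768072876
```

View pics/scene0.png

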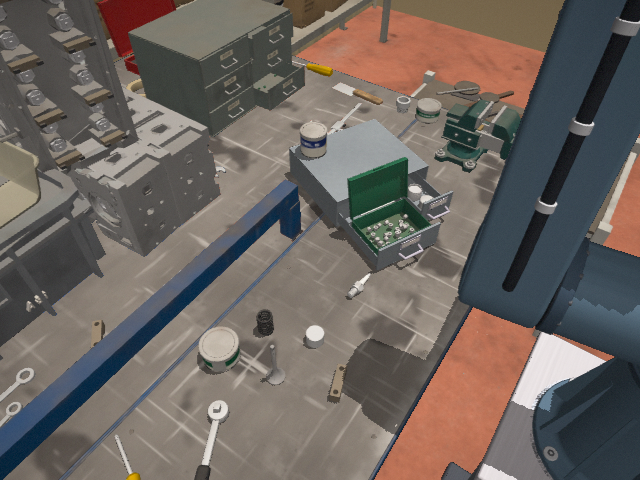

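View pics/top0.png

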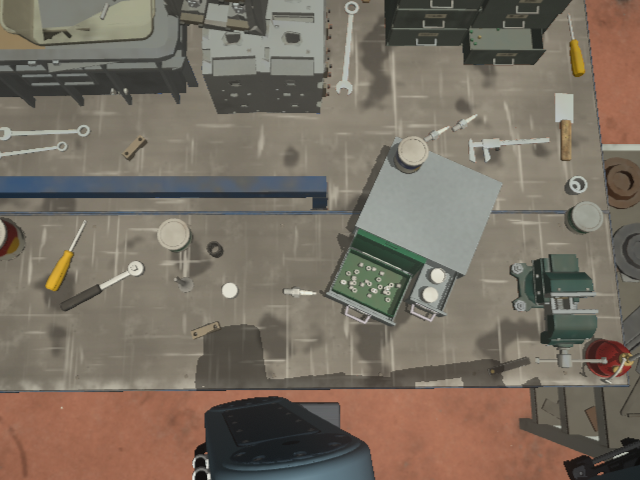

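The scene view shows the tin with its green lid leaning back (about 380,185). The wide drawer handle is near (410,253), and the loose things are to the left. In the top view the cabinet roof spans about (394,138) to (461,275), with the drawer fronts near (360,310) and (425,310). The rail ends near (325,190), and a can stands on the roof at (412,152).

```bash
cat > h.py <<'E'
import numpy as np,cv2
from scipy.spatial.transform import Rotation as R
from cell import robot,capture,camera_params
def ray(n,u,v):
    c=camera_params(n); d=R.from_quat(c["attitude"]).apply([(u-c["cx"])/c["fx"],(v-c["cy"])/c["fy"],1]); return np.array(c["position"]),d
def onz(n,u,v,z):
    p,d=ray(n,u,v); return p+d*(z-p[2])/d[2]
E
python3 - <<'E'
import cv2
a=cv2.imread("pics/top0.png")[130:330,310:510]; b=cv2.imread("pics/scene0.png")[110:280,280:460]
cv2.imwrite("pics/c1.png",cv2.resize(a,(600,600),interpolation=cv2.INTER_CUBIC))
cv2.imwrite("pics/c2.png",cv2.resize(b,(635,600),interpolation=cv2.INTER_CUBIC))
E
```

```text
(no output)
```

View pics/c1.png

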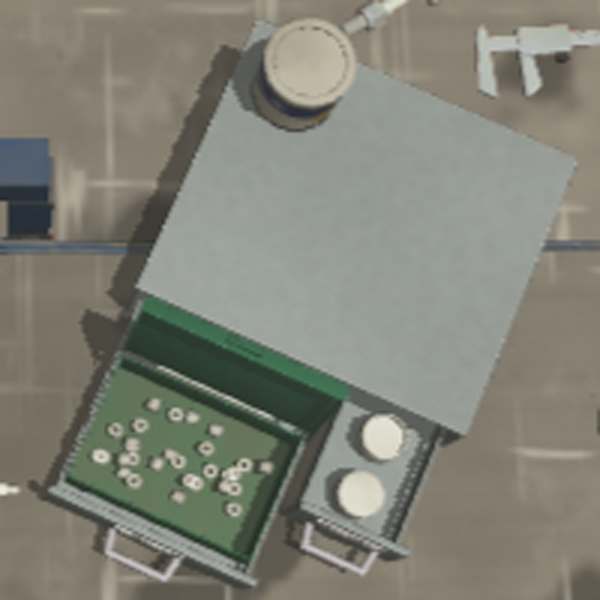

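View pics/c2.png

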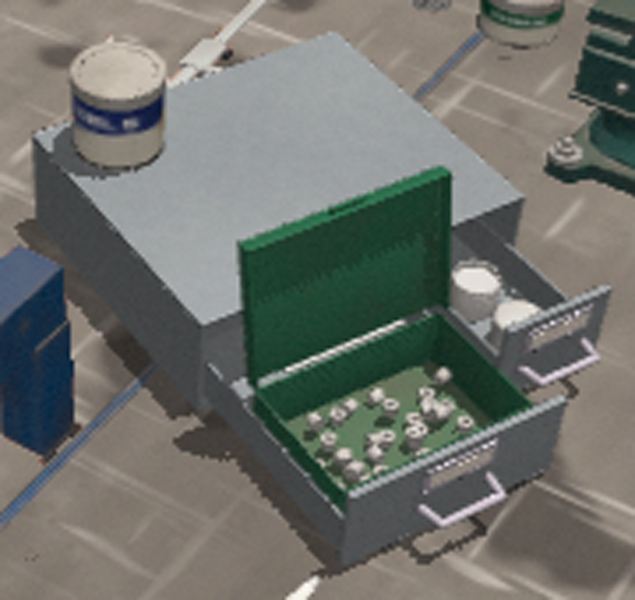

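The crops show clear corners. The roof's front corners are at crop 1 (137,290) and (465,437), with the back right one at (577,160). The wide front's top edge runs (48,490)–(252,585), and the narrow one ends at (408,555). The lid's free edge runs (148,300)–(345,385).

Run:
```python
from h import *
f=lambda u,v,z:onz("top",310+u/3,130+v/3,z)
A,B,C=f(137,290,.076),f(465,437,.076),f(577,160,.076)
ax=(A-B)[:2]; yaw=np.arctan2(ax[1],ax[0])-np.pi/2
yb=np.arctan2(*(C-B)[1::-1])
print("yaws",np.degrees([yaw,yb]),"width",np.linalg.norm(ax),np.linalg.norm(C-B))
yaw=(yaw+yb)/2
O=(A+B)[:2]/2; c,s=np.cos(yaw),np.sin(yaw); M=np.array([[c,-s],[s,c]])
print("O",O,"yaw",np.degrees(yaw))
own=lambda p:((p[:2]-O)@M).round(4)
for n,u,v,z in[("wideL",48,490,.068),("wideR",252,585,.068),("narrR",408,555,.068),("lidL",148,300,.15),("lidR",345,385,.15),("hw",140,568,.03),("hn",335,565,.03),("can",308,58,.13),("railend",50,140,.1),("railend2",50,190,.1)]:
    p=f(u,v,z); print(n,own(p),p[:2].round(3))
g=lambda u,v,z:onz("scene",280+u*180/635,110+v*170/600,z)
for n,u,v,z in[("wideL",350,495,.068),("wideR",563,400,.068),("nR",608,290,.068),("lidL",240,243,.15),("lidR",450,170,.15),("A",205,325,.076),("B",523,202,.076),("railtop",62,283,.1)]:
    p=g(u,v,z); print("sc",n,own(p),p[:2].round(3))
for n,x,y,z in[]: pass
for n,u,v,z in[("spring",215,249,.046),("tappet",230,290,.026),("plug",300,292,.02),("plugtip",318,293,.02),("cap",206,330,.02),("valve",180,283,.1),("paste",174,234,.042),("rail",325,180,.1)]: print(n,onz("top",u,v,z).round(3))
st=robot.read_state(); print(R.from_quat(st["orientation"]).as_matrix().round(2))
```

```text
yaws [-24.96485988 -25.01125618] width 0.2473041852906016 0.21893166114424112
O [ 0.5621679  -0.27438308] yaw -24.988058027434604
wideL [-0.1525  0.1227] [ 0.476 -0.099]
wideR [-0.1534 -0.0302] [ 0.41  -0.237]
narrR [-0.0901 -0.1196] [ 0.43  -0.345]
lidL [-0.021   0.1144] [ 0.591 -0.162]
lidR [-0.0189 -0.0239] [ 0.535 -0.288]
hw [-0.1716  0.0412] [ 0.424 -0.165]
hn [-0.1122 -0.0834] [ 0.425 -0.303]
can [0.1852 0.0825] [ 0.765 -0.278]
railend [0.0665 0.2216] [ 0.716 -0.102]
railend2 [0.0337 0.2068] [ 0.68  -0.101]
sc wideL [-0.1518  0.1251] [ 0.477 -0.097]
sc wideR [-0.1537 -0.0264] [ 0.412 -0.233]
sc nR [-0.0927 -0.1138] [ 0.43  -0.338]
sc lidL [-0.0188  0.1175] [ 0.595 -0.16 ]
sc lidR [-0.0252 -0.0272] [ 0.528 -0.288]
sc A [-0.0005  0.1267] [ 0.615 -0.159]
sc B [-0.0048 -0.1152] [ 0.509 -0.377]
sc railtop [0.0521 0.1957] [ 0.692 -0.119]
spring [0.573 0.135 0.046]
tappet [0.488 0.104 0.026]
plug [ 0.483 -0.045  0.02 ]
plugtip [ 0.481 -0.084  0.02 ]
cap [0.404 0.154 0.02 ]
valve [0.495 0.194 0.1  ]
paste [0.607 0.224 0.042]
rail [ 0.709 -0.098  0.1  ]
[[ 0.94  0.33 -0.  ]
 [ 0.33 -0.94  0.  ]
 [ 0.   -0.   -1.  ]]
```

>>> {"fn": "step_arm", "kwargs": {"dp": [[0,0,0],[0,0,0],[0,0,0],[0,0,0],[0,0,0],[0,0,0],[0,0,0],[0,0,0]], "angular": [[0,0,1],[0,0,1],[0,0,1],[0,0,1],[0,0,1],[0,0,1],[0,0,1],[0,0,1]], "claw": 0}}

```text
clock: 1.1
position: [0.1889, -0.5428, 0.2382]
orientation: [0.994, -0.113, -0.0, -0.001]
wrist_force: [0.2, 0.1, 0.2]
grip_width: 0.0108
grasp_force: 0.0
```

>>> {"fn": "step_arm", "kwargs": {"dp": [[0,0,0],[0,0,0],[0,0,0],[0,0,0],[0,-1,0],[0,-1,0],[0,-1,0],[0,-1,0]], "angular": [[0,0,1],[0,0,1],[0,0,1],[0,0,0.07],[0,0,0],[0,0,0],[0,0,0],[0,0,0]]}}

```text
clock: 2.1
position: [0.2316, -0.4516, 0.2385]
orientation: [0.976, -0.217, -0.0, -0.0]
wrist_force: [0.7, 0.5, -0.7]
grip_width: 0.0005
grasp_force: 0.0
```

>>> {"fn": "step_arm", "kwargs": {"dp": [[0.75,-1,0],[0.75,-1,0],[0.75,-1,0],[0.75,-1,0],[0.75,-1,0],[0.75,-1,0],[0.75,-1,0],[0.75,-1,0]], "angular": [[0,0,0],[0,0,0],[0,0,0],[0,0,0],[0,0,0],[0,0,0],[0,0,0],[0,0,0]]}}

```text
clock: 3.1
position: [0.4528, -0.3344, 0.2385]
orientation: [0.976, -0.216, -0.0, -0.0]
wrist_force: [0.2, 0.3, 0.0]
grip_width: 0.0002
grasp_force: 0.0
```

>>> {"fn": "step_arm", "kwargs": {"dp": [[0.75,-1,0],[0.75,-1,0],[0.75,-1,0],[0.75,-1,0],[0.75,-1,0],[0.75,-0.9,0],[0.1,0,0],[0,0,0]], "angular": [[0,0,0],[0,0,0],[0,0,0],[0,0,0],[0,0,0],[0,0,0],[0,0,0],[0,0,0]]}}

```text
clock: 4.1
position: [0.6182, -0.2505, 0.2382]
orientation: [0.976, -0.217, -0.001, 0.0]
wrist_force: [-0.3, -0.2, -0.3]
grip_width: 0.0002
grasp_force: 0.0
```

Run:
```python
from h import *
p=np.array(robot.read_state()["position"]); O=np.array([.5622,-.2744]); y=np.radians(-25)
print((p[:2]-O)@np.array([[np.cos(y),-np.sin(y)],[np.sin(y),np.cos(y)]]),p)
cv2.imwrite("pics/s1.png",cv2.cvtColor(capture("scene"),cv2.COLOR_RGB2BGR)[60:300,240:560].repeat(2,0).repeat(2,1))
```

```text
[0.04062497 0.04529982] [ 0.61816326 -0.25051327  0.23823324]
```

View pics/s1.png

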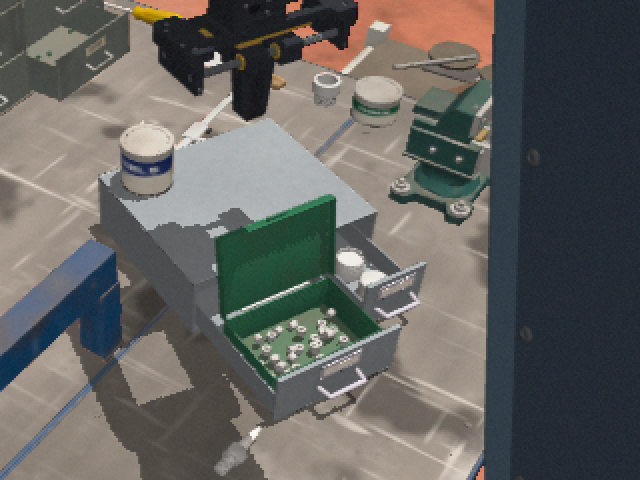

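The shut fingers hang behind the lid (fingertip at about (250,110) in the picture) and clear of the can. I'll descend and push the lid.

>>> {"fn": "step_arm", "kwargs": {"dp": [[0,0,0.9],[0,0,0.9],[0,0,0.9],[0,0,0.9],[0,0,0.8],[0,0,0.3],[0,0,0],[-0.4,0,0]], "angular": [[0,0,0],[0,0,0],[0,0,0],[0,0,0],[0,0,0],[0,0,0],[0,0,0],[0,0,0]]}}

```text
clock: 5.15
position: [0.6103, -0.2465, 0.1223]
orientation: [0.976, -0.217, 0.001, 0.0]
wrist_force: [0.7, 0.9, 0.5]
grip_width: 0.0002
grasp_force: 0.0
```

>>> {"fn": "step_arm", "kwargs": {"dp": [[-0.5,0,0],[-0.5,0,0],[-0.5,0,0],[-0.5,0,0],[-0.5,0,0],[-0.5,0,0],[-0.5,0,0],[-0.2,0,0]], "angular": [[0,0,0],[0,0,0],[0,0,0],[0,0,0],[0,0,0],[0,0,0],[0,0,0],[0,0,0]]}}

```text
clock: 6.15
position: [0.525, -0.2062, 0.1211]
orientation: [0.976, -0.217, -0.0, -0.0]
wrist_force: [1.1, 0.1, 0.4]
grip_width: 0.0005
grasp_force: 0.1
```

>>> {"fn": "step_arm", "kwargs": {"dp": [[0,0,-0.8],[0,0,-1],[0,0,-1],[0,0,0],[0,0,0]], "angular": [[0,0,0],[0,0,0],[0,0,0],[0,0,0],[0,0,0]]}}

```text
clock: 6.78
position: [0.5254, -0.2064, 0.1902]
orientation: [0.976, -0.217, -0.001, -0.0]
wrist_force: [-0.3, -0.0, -0.3]
grip_width: 0.0004
grasp_force: 0.0
```

Run:
```python
from h import *
p=np.array(robot.read_state()["position"]); O=np.array([.5622,-.2744]); y=np.radians(-25)
print((p[:2]-O)@np.array([[np.cos(y),-np.sin(y)],[np.sin(y),np.cos(y)]]),p)
cv2.imwrite("pics/s2.png",cv2.cvtColor(capture("scene"),cv2.COLOR_RGB2BGR)[60:300,240:560].repeat(2,0).repeat(2,1))
```

```text
[-0.06209196  0.04603925] [ 0.5253826  -0.20643308  0.19015659]
```

View pics/s2.png

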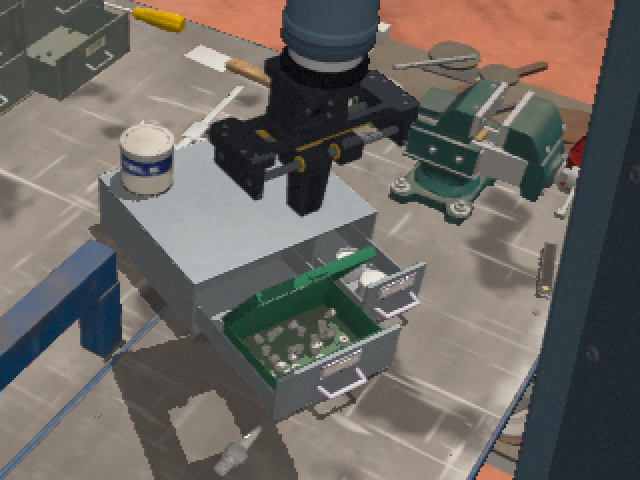

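The lid is past upright and still falling (edge at about (310,275) in the picture). I'll move above the drawer front and look again.

>>> {"fn": "step_arm", "kwargs": {"dp": [[-0.8,0,0],[-0.8,0,0],[-0.8,0,0],[-0.8,0,0],[-0.8,0,0],[-0.8,0,0],[-0.7,0,0],[0,0,0]], "angular": [[0,0,0],[0,0,0],[0,0,0],[0,0,0],[0,0,0],[0,0,0],[0,0,0],[0,0,0]]}}

```text
clock: 7.82
position: [0.4003, -0.1477, 0.1901]
orientation: [0.976, -0.217, -0.001, -0.0]
wrist_force: [-0.2, 0.2, -1.0]
grip_width: 0.0005
grasp_force: 0.0
```

Run:
```python
from h import *
p=np.array(robot.read_state()["position"]); O=np.array([.5622,-.2744]); y=np.radians(-25)
print((p[:2]-O)@np.array([[np.cos(y),-np.sin(y)],[np.sin(y),np.cos(y)]]),p)
cv2.imwrite("pics/s3.png",cv2.cvtColor(capture("scene"),cv2.COLOR_RGB2BGR)[60:300,240:560].repeat(2,0).repeat(2,1))
```

```text
[-0.20024314  0.04643341] [ 0.40034169 -0.14769063  0.19014536]
```

View pics/s3.png

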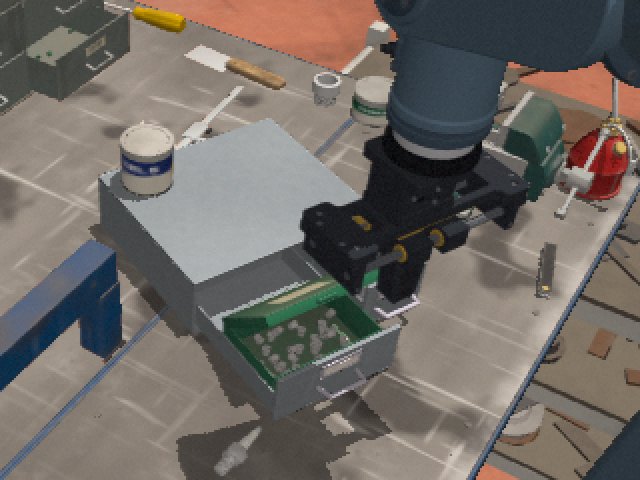

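The lid is still coming down slowly. I'll line up with the narrow drawer meanwhile.

>>> {"fn": "step_arm", "kwargs": {"dp": [[0,0.8,0],[0,0.8,0],[0,0.8,0],[0.6,0.8,0],[0.8,0.8,0],[0.6,0.8,0],[0.6,0.3,0],[0,0,0]], "angular": [[0,0,0],[0,0,0],[0,0,0],[0,0,0],[0,0,0],[0,0,0],[0,0,0],[0,0,0]]}}

```text
clock: 8.88
position: [0.4067, -0.2925, 0.1906]
orientation: [0.976, -0.218, -0.0, -0.0]
wrist_force: [-0.6, -0.4, 0.4]
grip_width: 0.0005
grasp_force: 0.0
```

>>> {"fn": "step_arm", "kwargs": {"dp": [[0,0,0],[0,0,0],[0,0,0],[0,0,0],[0,0,0],[0,0,0],[0,0,0],[0,0,0]], "angular": [[0,0,0],[0,0,0],[0,0,0],[0,0,0],[0,0,0],[0,0,0],[0,0,0],[0,0,0]]}}

```text
clock: 9.88
position: [0.4062, -0.2915, 0.1912]
orientation: [0.976, -0.217, -0.0, -0.0]
wrist_force: [0.3, -0.5, -0.4]
grip_width: 0.0004
grasp_force: 0.0
```

Run:
```python
from h import *
p=np.array(robot.read_state()["position"]); O=np.array([.5622,-.2744]); y=np.radians(-25)
print((p[:2]-O)@np.array([[np.cos(y),-np.sin(y)],[np.sin(y),np.cos(y)]]),p)
cv2.imwrite("pics/s4.png",cv2.cvtColor(capture("scene"),cv2.COLOR_RGB2BGR)[60:300,240:560].repeat(2,0).repeat(2,1))
```

```text
[-0.13418061 -0.08141295] [ 0.40618447 -0.29147802  0.19120542]
```

View pics/s4.png

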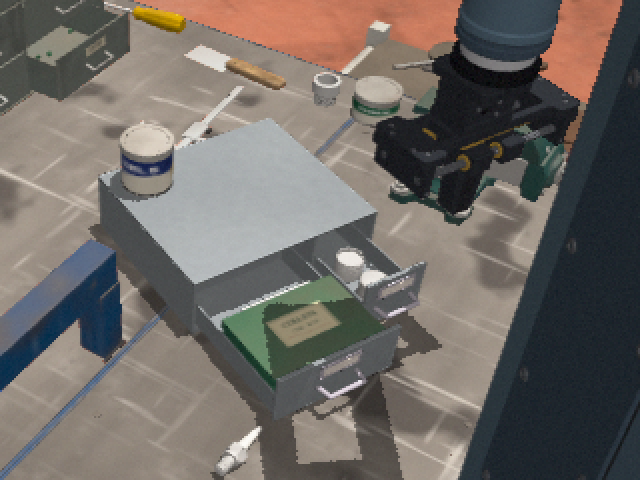

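The lid now lies shut (labelled green top at about (300,320)). I'll push the narrow drawer next.

>>> {"fn": "step_arm", "kwargs": {"dp": [[0,0,0.9],[0,0,1],[0,0,1],[0,0,1],[0,0,1],[0,0,0.7],[0,0,0.2],[0,0,0]], "angular": [[0,0,0],[0,0,0],[0,0,0],[0,0,0],[0,0,0],[0,0,0],[0,0,0],[0,0,0]]}}

```text
clock: 10.92
position: [0.4063, -0.2916, 0.0464]
orientation: [0.976, -0.217, 0.0, 0.0]
wrist_force: [0.6, -0.1, 0.5]
grip_width: 0.0007
grasp_force: 0.0
```

>>> {"fn": "step_arm", "kwargs": {"dp": [[0.5,0,0],[0.5,0,0],[0.5,0,0],[0.5,0,0],[0.5,0,0],[0.5,0,0],[0.5,0,0],[0.5,0,0]], "angular": [[0,0,0],[0,0,0],[0,0,0],[0,0,0],[0,0,0],[0,0,0],[0,0,0],[0,0,0]]}}

```text
clock: 11.92
position: [0.4974, -0.3342, 0.0461]
orientation: [0.976, -0.217, -0.0, -0.0]
wrist_force: [-1.8, 0.7, 1.1]
grip_width: 0.0004
grasp_force: 1.0
```

>>> {"fn": "step_arm", "kwargs": {"dp": [[0.2,0,0],[0.15,0,0],[0.1,0,0],[0.1,0,0],[0,0,0]], "angular": [[0,0,0],[0,0,0],[0,0,0],[0,0,0],[0,0,0]]}}

```text
clock: 12.55
position: [0.5093, -0.3397, 0.0462]
orientation: [0.976, -0.217, 0.0, -0.0]
wrist_force: [-0.6, -0.0, -0.0]
grip_width: 0.0006
grasp_force: 0.1
```

>>> {"fn": "step_arm", "kwargs": {"dp": [[0.1,0,0],[0.1,0,0],[0,0,0]], "angular": [[0,0,0],[0,0,0],[0,0,0]]}}

```text
clock: 12.92
position: [0.5134, -0.3416, 0.0461]
orientation: [0.976, -0.217, -0.001, -0.0]
wrist_force: [-3.4, 1.2, 2.8]
grip_width: 0.0006
grasp_force: 2.0
```

>>> {"fn": "step_arm", "kwargs": {"dp": [[0.08,0,0],[0,0,0]], "angular": [[0,0,0],[0,0,0]]}}

```text
clock: 13.18
position: [0.5134, -0.3416, 0.0461]
orientation: [0.976, -0.217, -0.003, -0.001]
wrist_force: [-11.9, 4.7, 9.0]
grip_width: 0.0004
grasp_force: 6.5
```

>>> {"fn": "step_arm", "kwargs": {"dp": [[-0.9,0,0],[-0.9,0,0],[-0.9,0,0],[-0.9,0,0],[-0.9,0,0],[-0.9,0,0],[-0.9,0,0],[-0.9,0,0]], "angular": [[0,0,0],[0,0,0],[0,0,0],[0,0,0],[0,0,0],[0,0,0],[0,0,0],[0,0,0]]}}

```text
clock: 14.18
position: [0.3526, -0.2667, 0.0466]
orientation: [0.976, -0.217, 0.001, 0.001]
wrist_force: [-0.1, -0.6, -0.5]
grip_width: 0.0008
grasp_force: 0.0
```

>>> {"fn": "step_arm", "kwargs": {"dp": [[0,0,0],[0,-0.9,0],[0,-0.9,0],[0,-0.9,0],[0,-0.9,0],[0,-0.9,0],[0,-0.5,0],[0,0,0]], "angular": [[0,0,0],[0,0,0],[0,0,0],[0,0,0],[0,0,0],[0,0,0],[0,0,0],[0,0,0]]}}

```text
clock: 15.18
position: [0.4064, -0.153, 0.0464]
orientation: [0.976, -0.217, 0.0, 0.0]
wrist_force: [-0.2, -0.6, 0.1]
grip_width: 0.0001
grasp_force: 0.0
```

>>> {"fn": "step_arm", "kwargs": {"dp": [[0.5,0,0],[0.5,0,0],[0.5,0,0],[0.5,0,0],[0.5,0,0],[0.5,0,0],[0.5,0,0],[0.5,0,0]], "angular": [[0,0,0],[0,0,0],[0,0,0],[0,0,0],[0,0,0],[0,0,0],[0,0,0],[0,0,0]]}}

```text
clock: 16.18
position: [0.4967, -0.1958, 0.046]
orientation: [0.976, -0.217, -0.0, -0.0]
wrist_force: [-3.5, -0.6, -0.8]
grip_width: 0.0004
grasp_force: 1.3
```

>>> {"fn": "step_arm", "kwargs": {"dp": [[0.5,0,0],[0.5,0,0],[0.5,0,0],[0.5,0,0],[0.5,0,0],[0.3,0,0],[0.1,0,0],[0,0,0]], "angular": [[0,0,0],[0,0,0],[0,0,0],[0,0,0],[0,0,0],[0,0,0],[0,0,0],[0,0,0]]}}

```text
clock: 17.18
position: [0.5625, -0.2266, 0.0467]
orientation: [0.976, -0.217, 0.001, 0.0]
wrist_force: [0.0, 0.4, -0.5]
grip_width: -0.0
grasp_force: 0.0
```

Run:
```python
from h import *
p=np.array(robot.read_state()["position"]); O=np.array([.5622,-.2744]); y=np.radians(-25)
print((p[:2]-O)@np.array([[np.cos(y),-np.sin(y)],[np.sin(y),np.cos(y)]]),p)
```

```text
[-0.01995089  0.04344063] [ 0.56247715 -0.22659781  0.04666644]
```

>>> {"fn": "step_arm", "kwargs": {"dp": [[0.1,0,0],[0.08,0,0],[0,0,0]], "angular": [[0,0,0],[0,0,0],[0,0,0]]}}

```text
clock: 17.55
position: [0.5661, -0.2283, 0.0464]
orientation: [0.976, -0.217, 0.0, 0.0]
wrist_force: [-0.8, 1.7, -0.6]
grip_width: 0.0005
grasp_force: 0.2
```

>>> {"fn": "step_arm", "kwargs": {"dp": [[0.08,0,0],[0,0,0]], "angular": [[0,0,0],[0,0,0]]}}

```text
clock: 17.8
position: [0.5665, -0.2285, 0.0462]
orientation: [0.976, -0.217, -0.002, -0.0]
wrist_force: [-7.2, 2.3, 6.6]
grip_width: 0.0003
grasp_force: 3.7
```

Force shows the end stop. I'll retreat and check.

>>> {"fn": "step_arm", "kwargs": {"dp": [[-0.6,0,0],[-0.9,0,0],[-0.9,0,0],[-0.9,0,0],[-0.9,0,-0.6],[-0.9,0,-0.9],[0,0,-0.9],[0,0,0]], "angular": [[0,0,0],[0,0,0],[0,0,0],[0,0,0],[0,0,0],[0,0,0],[0,0,0],[0,0,0]]}}

```text
clock: 18.8
position: [0.4537, -0.1761, 0.1081]
orientation: [0.976, -0.217, 0.002, 0.001]
wrist_force: [0.7, -0.1, -0.2]
grip_width: 0.0005
grasp_force: 0.0
```

Run:
```python
from h import *
a=cv2.cvtColor(capture("scene"),cv2.COLOR_RGB2BGR)[80:380,190:470]
b=cv2.cvtColor(capture("top"),cv2.COLOR_RGB2BGR)[100:340,150:510]
cv2.imwrite("pics/s5.png",np.hstack([cv2.resize(a,(390,418)),cv2.resize(b,(410,418))]))
```

```text
(no output)
```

View pics/s5.png

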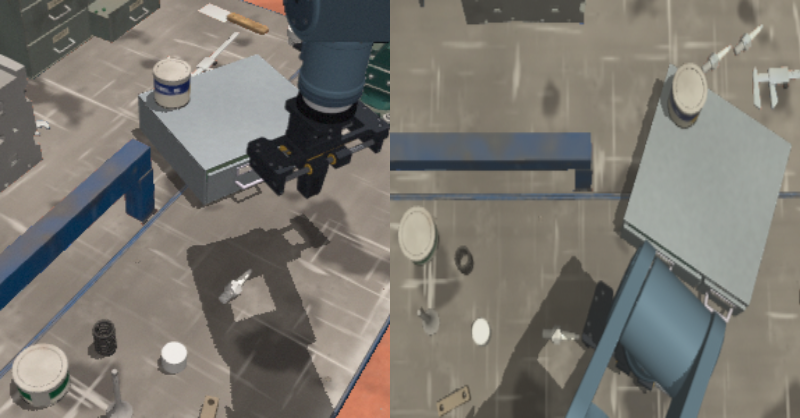

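Both drawer fronts sit flush with the shell (about (225,180) on the left and (690,270) on the right). The loose things have not moved, and the fingers are clear of everything.

```bash
python3 -c "
from cell import workorder
print(workorder.job_done())"
```

```text
the job is handed in; nothing more can be done
None
```

The lid was pushed shut first, then both drawers were pushed to their end stops; the pictures show the loose things unmoved, and the job is handed in, though no verdict came back.

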